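Clamp a rind-sample slide on the inspection stage

TASK

Clamp the blue rind-sample slide on the inspection stage: draw the sprung curved arm back by its red post until it snaps over and stays, then lay the blue slide on the white bed and push it gently but snugly home under the lip against the steel fixed edge, centred on the black mark. Then let go of it and swing the arm back so that it springs shut on the slide; never force the slide hard against the edge, and leave the other things where they are.

Things in the scene. Friction and masses are not known exactly. Their poses are not given: they have to be found in the camera images.
- blue_center (a point): Blue sample slide, loose: plate 80 (its x) x 100 (its y) x 8 mm, 85-170 g, flat on the wooden board beside a green and a white one of the same shape. A grip rib 14 mm (x) x 60 mm (y) stands along its middle, 28 mm above the plate (36 mm in all). The point: middle of the slide, 18 mm above its underside. x across the rib, y along it, z up. Same when turned end for end.
- blue_slide: The same blue slide; origin in the middle of its underside. If it is pressed down on the bed while pushed, bed friction (coefficient up to about 1) can be mistaken for the edge: push it in lightly resting on the bed or a hair (about 1 mm) above it; the lip leaves 2.5 mm over the plate.
- stage: Inspection stage fixed to the table (place and yaw vary): grey block 210 x 210 x 22 mm with a white bed, top 30 mm above the table. Axes as the fence's. Origin on the table under slide_home. Bed: x -105 to +65, y -60 to +50 mm.
- fence: Dark rail fixed on the stage, carrying the bright steel fixed edge, 110 mm long along y. x points from the bed to the edge (bed on -x), z up. Origin at bed level (z = 30 mm), mid-length, where the edge's upright face nominally is. The edge is locked in slots up to 7 mm nearer or farther in x: this setting is not measured, so feel for it. It is unyielding: 3 to 6 N is snug, over 12 N is forced.
- slide_home (a point): Point on the bed 40 mm in front of the edge's nominal face, level with the black mark on it: the middle of the slide lies over it when home, but up to 7 mm off in x with the edge's setting, its rib parallel to the edge. A 7 mm lip overhangs the bed along the edge, underside 10.5, top 14.5 mm above it: lay the slide down some 25 mm short and slide it in. Axes as the fence's.
- clip_pivot (a point): Upright pivot of the sprung curved arm, on the stage 36 mm above the table, at x = -120, y = +90 mm from the fence's origin along the fence's axes. Axes as the fence's.
- clip_post (a point): Red upright post on the arm, 12 mm diameter. The point is on its axis, 56 mm above the table, 20 mm below its top; the 10 mm round steel arm it rises from is centred 20 mm below the point. It runs on a circle of 86.3 mm about the pivot: at (+15, -85) mm from it in the stage's axes at joint 0, moving mostly to -x (clockwise from above) as the arm is drawn back.
- clip_nose (a point): Round nose, 12 mm, at the free end of the curved steel arm, 36 mm above the table; at joint 0 at (+46, -95) mm from the pivot in the stage's axes, 105.5 mm radius.
- clip (a joint): Angle of the arm, rad: 0 shut and empty, 0.04 to 0.2 closed on a slide that is home, 0.7 back at its stop. Over-centre spring: pulled shut below 0.42, above that pulled back to its stop, where it stays. At the post about 8 N at 0, none at 0.42, 5 N at 0.7, plus damping (3 N at 50 mm/s). Closed on a slide at home the nose presses with about 5 N.
Mind the look-alikes: they are no part of the job. Of the things shaped like the blue_slide, the blue one is meant.

How it is judged:
By the outcome, as a careful person would: the job done as asked, in the order asked, and still so for the second after the job is handed in, with the robot touching nothing.
It also fails if it takes over 72 s, if anything falls off the work surface, if the arm or the gripper's body presses on something with over 40 N, if the wrist force passes 120 N, or if a joint passes its speed limit or range.

ROBOT

A 6-joint arm with a two-finger parallel gripper is mounted at the origin on the work surface. World frame = base frame: x ahead of the robot, y to its left, z up, the work surface at z = 0. Lengths are in m, angles in degrees, forces in N, time in s.
With the tool pointing down it reaches from about 0.375 to 0.9 m from the base axis. Payload 3.1 kg.
Tool frame: the origin (TCP) lies at the very end of the fingers, on their centre line; the grasp point (between the pads) lies 19 mm behind it (bot.hold_point_z is the z of the grasp point in the tool frame, in m); z points along the fingers, y is the direction in which the jaws open and shut (so a half turn about z gives the same grasp; the last joint's range is limited). The gripper opens to 87 mm and grips with 3 to 60 N. Pads are 19 mm wide; open, the fingers measure 117 mm over their backs; the gripper's body (75 mm by 190 mm) begins 51 mm behind the grasp point.
Start: joints at [55.262, 30.224, 82.088, -0, 67.689, -10.227], TCP at [0.259, 0.569, 0.223] pointing down, gripper open.
Joint ranges: [-176.69, 176.69], [-43.24, 126.21], [12.49, 139.97], [-82, 262], [0, 151.66], [-163.58, 163.58]. Speed limits (degrees/s): [159.86, 159.86, 180, 180, 180, 180].

INTERFACE

Orientations are given as a 3x3 rotation matrix whose columns are the frame's x, y, z axes.
In Python, from rig import bot gives the robot as it stands.
- The arm moves only by the tool servo_tool, never from a script. Its argument "increments" is a list of rows, each a list of 3 entries, a list of its own where there are three numbers: the closure, from 0 (fully open) to 1 (shut), then the shift along the tool's x, y, z in mm, then the turn about the tool's z in degrees. In form: [[claw, [x, y, z], turn], ...]. A call has 1 to 5 rows; each row shifts and turns the commanded pose from where the row before left it, along the tool's axes as they then stand; what a row does not reach is not made up. A row lasts 1/8 s, in which the tool goes at most 62.5 mm and 10.7 degrees, less where a joint would pass 70% of its speed; a pose out of reach is approached as far as the arm can. A call with a gripper value outside its range is refused whole. The fingers move at their own pace and stop on an object; the grip force is fixed at half the most. Time passes only in rows, so rows that do not move let the fingers close. It gives the time, the measured TCP pose, the force and the opening at its end, in the units of the state.
- bot.read_state(): the state, without advancing time (a new reading comes with each control period).
- bot.capture(name): name is "scene" or "top" or "wrist"; returns (picture, depth): 480x640x3 uint8, blue, green, red; 480x640 float32, m along the optical axis (not along the pixel's ray), 0 where there is no reading.
- bot.camera_info(name): a dict with "K" (3x3 intrinsics, pixels), "R" (3x3) and "t" (3): a world point X has camera coordinates R X + t; the wrist camera has in their place "mount" (4x4, takes a point from camera to tool coordinates, whose origin is the TCP and whose axes are the flange's). Camera axes: x right, y down, z forward; pixel columns grow to the right and rows downward; lengths in m; the calibration is good to about 2 mm. A picture is of the moment at which its call begins: read the wrist's pose just before it. camera_info takes no time and is no camera call.
- bot.hand_in(): hands the job in, once; it reports no verdict.
Trained networks look in the newest picture that a camera, given by its name, has taken for a name from the list of things; names that differ only in an ending like _2 or _b are one class to them, and where a whole thing is asked for, a point or a joint stands for the part that bears it (a point fixed in the world has none). Each returns a list of dicts, best first, with "p" (0 to 1); they miss things now and then, are a little off and sometimes report something else, mostly with a low value. They report only what shows in the picture. A call takes as long as a camera call. They do not tell look-alikes from the thing itself.
- bot.find_in(camera, thing): "bbox" ([left, top, right, bottom] in pixels, round what is visible of it).
- bot.trace(camera, thing): "region" (480x640 bool, what is visible of it) and "bbox" ([left, top, right, bottom] in pixels, round what is visible of it).
The state is a dict: "time_s": time; "joint_positions": joint angles; "qvel": joint speeds; "tau": joint torques, N m; "position": TCP position; "tcp_rot": TCP orientation; "force": force on the tool from outside, world axes, zero at the start; "moment": the same for the moment, N m; "opening": opening from 0.0 (shut) to 1.0 (fully open).
Only numpy, scipy, OpenCV 4.12 (cv2) and the standard library are available. Lean on these libraries where they do the work, as an engineer would, in place of code of your own. Each camera call takes 0.05 s, during which the arm holds its last target.

## Working session

There is one attempt and no reset: what is moved stays moved. The work goes in short steps, Python scripts to look and compute and a tool call to move; the robot and the scene stay as the last step left them, time stands still between calls to the robot, and variables do not carry over. Pictures are saved under pics/ and viewed, and the job is handed in when it is done.

Besides the shell and the picture viewer there is one more tool, called after ">>>" in YAML: its name, and indented under it one key for each argument. servo_tool: Moves the arm, as the interface text tells. Its arguments: {"type":"object","properties":{"increments":{"type":"array","items":{"type":"array"}}},"required":["increments"]}

```bash
ls; mkdir -p pics
python3 - <<'E'
from rig import bot
import cv2
s=bot.read_state(); print(s['time_s'],s['position'],s['tcp_rot'],s['force'],s['opening'])
for c in ['scene','top']:
    im,d=bot.capture(c); cv2.imwrite(f'pics/{c}0.png',im)
    i=bot.camera_info(c); print(c,i)
    import numpy as np; np.save(f'{c}0.npy',d); np.save(f'{c}0i.npy',im)
print(bot.camera_info('wrist'), bot.hold_point_z)
E
```

```text
pics
0.0 [0.25884404 0.56807477 0.22158746] [[-9.09887242e-01  4.14853894e-01 -1.20527870e-03]
 [ 4.14855480e-01  9.09885631e-01 -1.75187390e-03]
 [ 3.69894056e-04 -2.09402418e-03 -9.99997739e-01]] [-0.44849497  0.18590302 -0.36160161] 1.0057603097955001
scene {'K': array([[473.71864486,   0.        , 319.47556207],
       [  0.        , 473.71864486, 243.84647673],
       [  0.        ,   0.        ,   1.        ]]), 'R': array([[-0.65467859,  0.75590224, -0.00278269],
       [ 0.5917417 ,  0.51020336, -0.62412682],
       [-0.47035913, -0.4102491 , -0.7813181 ]]), 't': array([ 0.37140373, -0.23271021,  1.39279322])}
top {'K': array([[606.69543494,   0.        , 314.71350968],
       [  0.        , 606.69543494, 244.77458521],
       [  0.        ,   0.        ,   1.        ]]), 'R': array([[-0.01841275, -0.99982945, -0.00142792],
       [-0.98627463,  0.01839746, -0.16408501],
       [ 0.1640833 , -0.00161294, -0.98644517]]), 't': array([-0.07031255,  0.50105169,  1.30693518])}
{'K': array([[362.39882868,   0.        , 323.61268135],
       [  0.        , 362.39882868, 242.0227471 ],
       [  0.        ,   0.        ,   1.        ]]), 'mount': array([[-2.66053430e-04, -9.60425496e-01, -2.78536885e-01,
         7.56583890e-02],
       [ 9.99999875e-01, -1.37886952e-04, -4.79732703e-04,
        -1.13598145e-03],
       [ 4.22340917e-04, -2.78536978e-01,  9.60425413e-01,
        -1.62682207e-01],
       [ 0.00000000e+00,  0.00000000e+00,  0.00000000e+00,
         1.00000000e+00]])} -0.0187
```

View pics/scene0.png

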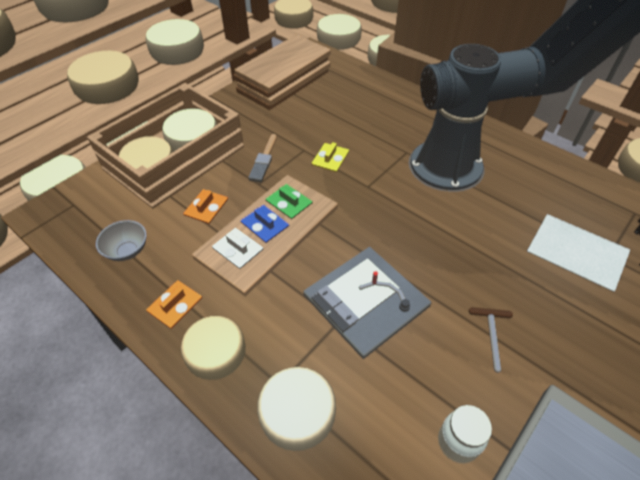

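View pics/top0.png

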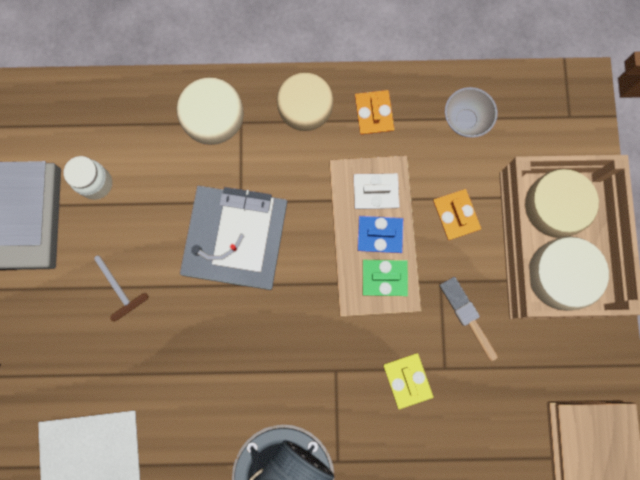

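```bash
cat > h.py <<'E'
from rig import bot
import numpy as np, cv2
def cam(name,st=None):
    i=bot.camera_info(name); K=i['K']
    if 'mount' in i:
        T=np.eye(4); T[:3,:3]=st['tcp_rot']; T[:3,3]=st['position']; M=T@i['mount']
        R=M[:3,:3].T; t=-R@M[:3,3]
    else: R,t=i['R'],i['t']
    return K,R,t
def proj(c,X):
    K,R,t=c; p=(R@np.atleast_2d(X).T).T+t; p=p@K.T; return p[:,:2]/p[:,2:]
def ray_z(c,uv,z):
    K,R,t=c; uv=np.atleast_2d(uv).astype(float); d=np.c_[uv,np.ones(len(uv))]@np.linalg.inv(K).T@R; o=-R.T@t
    z=np.broadcast_to(z,len(uv)); return o+d*((z-o[2])/d[:,2])[:,None]
def cloud(c,d):
    K,R,t=c; v,u=np.mgrid[:480,:640]; p=np.stack([u,v,np.ones_like(u)],-1).reshape(-1,3)@np.linalg.inv(K).T*d.reshape(-1,1)
    return ((p-t)@R).reshape(480,640,3)
E
python3 - <<'E'
from h import *
print(bot.read_state()['time_s'])
for th in ['stage','fence','clip_post','clip_nose','clip','blue_slide']:
    r=bot.trace('top',th)
    for x in r[:4]:
        m=x['region'].astype(np.uint8); rr=cv2.minAreaRect(np.argwhere(m)[:,::-1].astype(np.float32)); print(th,round(x['p'],2),x['bbox'],rr)
        np.save(f'top_{th}_{r.index(x) if 0 else 0}.npy',m)
im=np.load('top0i.npy')
cv2.imwrite('pics/topcrop.png',cv2.resize(im[170:300,170:430],None,fx=3,fy=3,interpolation=cv2.INTER_CUBIC))
c=cam('top');P=cloud(c,np.load('top0.npy'))
for uv in [(195,200),(240,250),(245,202),(235,246),(197,250),(381,235),(381,233),(340,300),(300,300)]: print(uv,P[uv[1],uv[0]])
print(bot.read_state()['time_s'])
E
```

```text
0.1
stage 0.86 [179.5, 186.1, 286.5, 291.6] ((233.47772216796875, 235.50973510742188), (94.39166259765625, 95.45709228515625), 10.097503662109375)
stage 0.59 [216.4, 186.7, 270.3, 213.6] ((245.04212951660156, 198.7823486328125), (50.67250442504883, 21.409133911132812), 10.954063415527344)
fence 0.75 [222.0, 188.7, 270.4, 212.3] ((245.95806884765625, 199.2865447998047), (49.473052978515625, 19.11349105834961), 8.32564926147461)
clip_post 0.72 [187.6, 234.7, 242.4, 258.4] ((218.67359924316406, 249.15084838867188), (19.784515380859375, 53.82217025756836), 76.82744598388672)
clip_nose 0.77 [191.3, 235.9, 241.0, 259.7] ((218.69956970214844, 249.76182556152344), (19.038713455200195, 52.10268020629883), 76.82744598388672)
clip 0.87 [188.3, 233.4, 244.4, 260.7] ((218.5695037841797, 249.3486785888672), (19.900781631469727, 53.5899658203125), 77.09259033203125)
blue_slide 0.9 [381.8, 351.8, 434.3, 409.3] ((407.4853515625, 380.4598388671875), (48.01490020751953, 36.99368667602539), 70.01689910888672)
blue_slide 0.83 [436.1, 185.9, 479.9, 240.1] ((456.3981628417969, 213.90403747558594), (44.15848159790039, 35.239158630371094), 69.86369323730469)
blue_slide 0.69 [357.9, 214.8, 401.1, 252.1] ((380.01849365234375, 234.0006866455078), (43.118587493896484, 35.08705520629883), 2.12109637260437)
blue_slide 0.69 [354.0, 87.4, 393.0, 133.2] ((374.02435302734375, 111.71951293945312), (41.19096374511719, 34.78593826293945), 83.6598129272461)
(195, 200) [0.61108751 0.19135811 0.02407101]
(240, 250) [0.49240443 0.08751439 0.03255088]
(245, 202) [0.59945411 0.07507801 0.04398892]
(235, 246) [0.49550034 0.09384536 0.06955973]
(197, 250) [0.49196109 0.18089249 0.04641501]
(381, 235) [ 0.51676892 -0.22626699  0.0535686 ]
(381, 233) [ 0.51966471 -0.22545312  0.0622082 ]
(340, 300) [ 0.37752943 -0.13348177  0.02186044]
(300, 300) [ 0.38036672 -0.04426213  0.00589362]
0.4
```

View pics/topcrop.png

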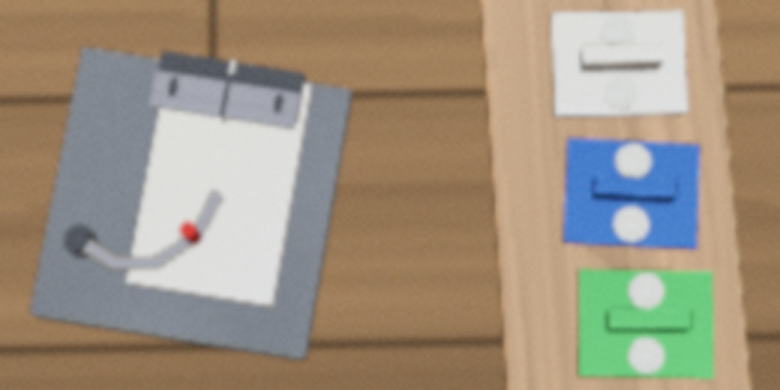

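Run:
```python
from h import *
c=cam('top')
g=lambda L:np.array(L)/3.+170-1/3*0
S=ray_z(c,g([(83,48),(350,92),(307,358),(32,315)]),.022);print('stage',S,S.mean(0))
for i in range(4):
    d=S[(i+1)%4]-S[i]; print(np.linalg.norm(d),np.degrees(np.arctan2(d[1],d[0])))
print('pivot',ray_z(c,g([(80,240)]),.042)); print('post top',ray_z(c,g([(187,230)]),.076)); print('nose',ray_z(c,g([(215,194)]),.041));print('mark',ray_z(c,g([(226,118)]),.0445),ray_z(c,g([(233,60)]),.06))
B=ray_z(c,g([(566,139),(699,144),(697,248),(563,243)]),.030); print('blue',B,B.mean(0))
for i in range(4):
    d=B[(i+1)%4]-B[i]; print(np.linalg.norm(d),np.degrees(np.arctan2(d[1],d[0])))
P=cloud(c,np.load('top0.npy'))
for uv in [(364,220),(340,300),(396,250)]: print(P[uv[1]-2:uv[1]+3,uv[0]-2:uv[0]+3,2].mean())
```

```text
stage [[ 0.64443481  0.18611806  0.022     ]
 [ 0.60611045 -0.01749334  0.022     ]
 [ 0.40403219  0.01662747  0.022     ]
 [ 0.43994542  0.22143085  0.022     ]] [0.52363072 0.10167076 0.022     ]
0.20718677592272364 -100.65966844349747
0.20493866365469926 170.41603388182043
0.20792830808149187 80.05403734706766
0.20751602729637023 -9.797641575625804
pivot [[0.49268641 0.18249286 0.042     ]]
post top [[0.49307192 0.09876349 0.076     ]]
nose [[0.52559703 0.08281985 0.041     ]]
mark [[0.58246969 0.07426547 0.0445    ]] [[0.62286247 0.06731767 0.06      ]]
blue [[ 0.56480728 -0.18006019  0.03      ]
 [ 0.55909166 -0.2799921   0.03      ]
 [ 0.48000891 -0.27515507  0.03      ]
 [ 0.48563978 -0.17542286  0.03      ]] [ 0.52238691 -0.22765756  0.03      ]
0.1000952252277723 -93.27347461229508
0.07923054575794831 176.49991537293835
0.09989104416413505 86.76851343366245
0.07930320430176634 -3.352338263945095
0.03239072315080208
0.019574439386188424
0.031035293864239463
```

```bash
cat >> h.py <<'E'
def plan(pos,yaw,n=None,claw=0,st=None,v=55.,dt=10.):
    """rows to bring TCP to pos (m) with tool y at world angle yaw deg, tool z down"""
    st=st or bot.read_state(); p=np.array(st['position']); R=np.array(st['tcp_rot'])
    a0=np.degrees(np.arctan2(R[1,1],R[0,1])); turn=(a0-yaw+180)%360-180
    d=(np.array(pos)-p)*1000
    n=n or max(1,int(np.ceil(max(np.linalg.norm(d)/v,abs(turn)/dt))))
    print('dist',np.linalg.norm(d).round(1),'turn',round(turn,2),'n',n)
    for k in range(n):
        a=np.radians(a0-turn*k/n); y=np.array([np.cos(a),np.sin(a),0]); z=np.array([0,0,-1.]); x=np.cross(y,z)
        s=d/n; print([claw,[round(float(s@x),1),round(float(s@y),1),round(float(s@z),1)],round(turn/n,2)])
E
python3 - <<'E'
from h import *
plan([.525,.135,.18],-10,n=10)
E
```

```text
dist 510.4 turn 75.49 n 10
[0, [-42.2, -28.4, 4.2], np.float64(7.55)]
[0, [-45.5, -22.6, 4.2], np.float64(7.55)]
[0, [-48.1, -16.5, 4.2], np.float64(7.55)]
[0, [-49.9, -10.0, 4.2], np.float64(7.55)]
[0, [-50.7, -3.4, 4.2], np.float64(7.55)]
[0, [-50.7, 3.3, 4.2], np.float64(7.55)]
[0, [-49.9, 10.0, 4.2], np.float64(7.55)]
[0, [-48.1, 16.4, 4.2], np.float64(7.55)]
[0, [-45.6, 22.6, 4.2], np.float64(7.55)]
[0, [-42.2, 28.4, 4.2], np.float64(7.55)]
```

>>> servo_tool:
  increments:
    - [0,[-42,-28,4],7.5]
    - [0,[-45.5,-22.5,4],7.5]
    - [0,[-48,-16.5,4],7.5]
    - [0,[-50,-10,4],7.5]
    - [0,[-51,-3.5,4],7.5]

```text
time_s: 1.02
position: [0.3935, 0.3511, 0.2027]
tcp_rot: [[-0.466, 0.885, 0.001], [0.885, 0.466, 0.0], [-0.0, 0.001, -1.0]]
force: [-0.0, -0.3, 0.2]
opening: 1.002
```

>>> servo_tool:
  increments:
    - [0,[-51,3.5,4],7.5]
    - [0,[-50,10,4],7.5]
    - [0,[-48,16.5,4],7.5]
    - [0,[-45.5,22.5,4],7.5]
    - [0,[-42,28.5,4],8]

```text
time_s: 1.65
position: [0.528, 0.1349, 0.1826]
tcp_rot: [[0.179, 0.984, 0.001], [0.984, -0.179, 0.0], [0.0, 0.001, -1.0]]
force: [0.1, 0.1, 0.3]
opening: 1.004
```

>>> servo_tool:
  increments:
    - [0,[0,0,0],0]
    - [0,[0,0,0],0]

```text
time_s: 1.9
position: [0.5266, 0.1365, 0.1824]
tcp_rot: [[0.174, 0.985, -0.001], [0.985, -0.174, 0.0], [0.0, -0.001, -1.0]]
force: [0.2, 1.6, -0.1]
opening: 1.002
```

Run:
```python
from h import *
s=bot.read_state(); im,d=bot.capture('wrist'); cv2.imwrite('pics/w1.png',im); np.save('w1d.npy',d); np.save('w1i.npy',im)
import pickle; pickle.dump(s,open('w1s.pkl','wb'))
print(s['time_s'],s['position'],s['tcp_rot'],s['force'])
c=cam('wrist',s)
a=np.radians(-10); Rz=np.array([[np.cos(a),-np.sin(a)],[np.sin(a),np.cos(a)]])
for th in ['fence','clip','blue_slide']:
    for x in bot.find_in('wrist',th)[:3]: print(th,round(x['p'],2),x['bbox'])
```

```text
1.9 [0.52661599 0.1365016  0.18243558] [[ 1.73937009e-01  9.84756265e-01 -1.00776668e-03]
 [ 9.84756761e-01 -1.73936708e-01  3.79299138e-04]
 [ 1.98229583e-04 -1.05837921e-03 -9.99999420e-01]] [ 0.22666664  1.55880422 -0.14325687]
fence 0.95 [394.9, 214.7, 450.7, 324.9]
clip 0.61 [256.6, 167.4, 334.9, 294.4]
```

View pics/w1.png

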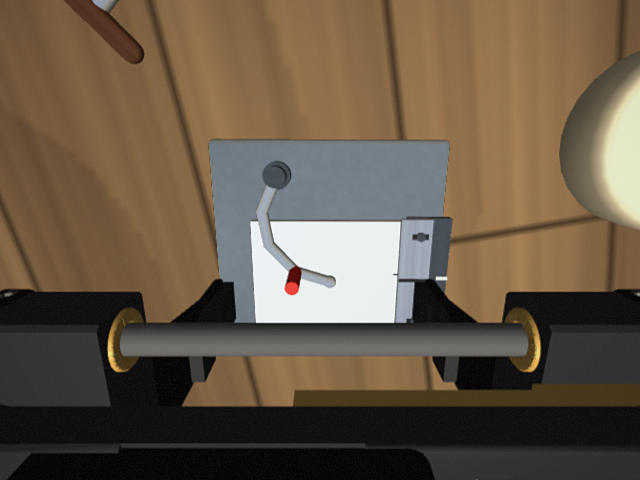

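Run:
```python
import cv2,numpy as np
im=np.load('w1i.npy'); cv2.imwrite('pics/w1c.png',cv2.resize(im[130:330,200:460],None,fx=3,fy=3,interpolation=cv2.INTER_CUBIC))
```

```text
(no output)
```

View pics/w1c.png

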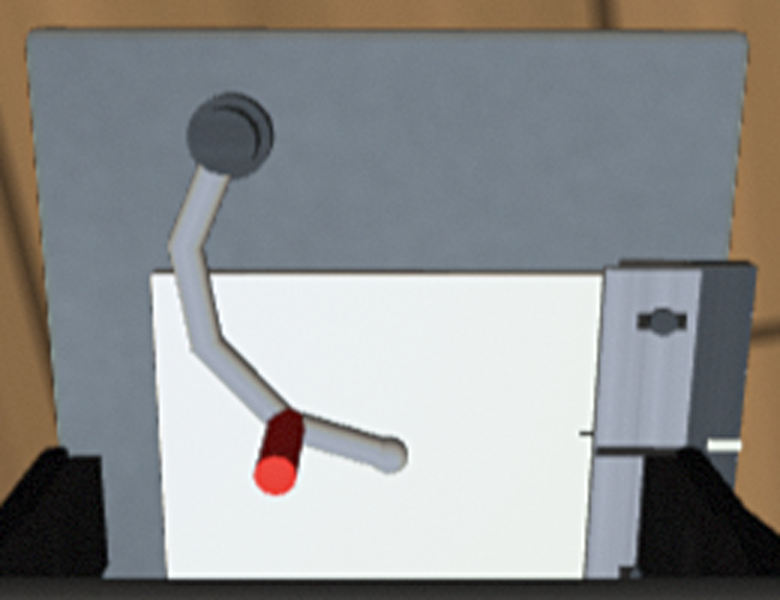

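Run:
```python
from h import *
import pickle
from scipy.optimize import least_squares
s=pickle.load(open('w1s.pkl','rb')); c=cam('wrist',s)
f=lambda p:np.array(p)/3.+np.array([200,130])-.33
P=cloud(c,np.load('w1d.npy'))
for n,p in dict(pivtop=(222,136),post=(275,474),bed=(400,340),lip=(640,290),rail=(725,330),stage=(120,100)).items():
    u,v=f(p).astype(int); print(n,P[v,u].round(4))
q={'bedc':(f((151,271)),(-.105,.050,.03)),'post':(f((276,474)),(-.105,.005,.076)),'nose':(f((393,453)),(-.074,-.005,.040))}
piv=(f((222,136)),P[tuple(f((222,136)).astype(int)[::-1])][2])
obs=[(f((151,271)),(-.105,.05,.03)),(f((276,474)),(-.105,.005,.076)),(f((393,455)),(-.074,-.005,.036)),(piv[0],(-.120,.090,piv[1])),(f((166,570)),(-.105,None,.03)),(f((600,271)),(None,.05,.03)),(f((588,433)),(None,0,.03))]
W=[ray_z(c,o[0],o[1][2])[0] for o in obs]
def res(p,full=False):
    a=p[2];R=np.array([[np.cos(a),-np.sin(a)],[np.sin(a),np.cos(a)]]);r=[]
    for o,w in zip(obs,W):
        l=R.T@(w[:2]-p[:2]); r.append([0 if o[1][i] is None else l[i]-o[1][i] for i in (0,1)])
    r=np.array(r)*1000; return r if full else r.ravel()
sol=least_squares(res,[.595,.073,-.17],loss='soft_l1'); print(sol.x[:2],np.degrees(sol.x[2])); print(res(sol.x,True).round(1))
for n,p in dict(lipfront0=(605,271),lipfront1=(585,575),).items():
    a=sol.x[2];R=np.array([[np.cos(a),-np.sin(a)],[np.sin(a),np.cos(a)]])
    for z in (.0405,.0445):
        print(n,z,R.T@(ray_z(c,f(p),z)[0][:2]-sol.x[:2])*1000)
np.save('fence.npy',sol.x)
```

```text
pivtop [0.4941 0.1882 0.0465]
post [0.4941 0.1011 0.0761]
bed [0.5322 0.1182 0.0309]
lip [0.602  0.1256 0.0457]
rail [0.6261 0.108  0.0399]
stage [0.4635 0.2017 0.0226]
[0.59551047 0.07647347] -10.638999943225048
[[-39.1  -0.4]
 [  1.3  -0.2]
 [  2.5  -0.8]
 [  0.3   1.1]
 [-38.8   0. ]
 [  0.    1. ]
 [  0.   -0.3]]
lipfront0 0.0405 [-11.78893809  53.39806005]
lipfront0 0.0445 [-12.67206525  54.2900168 ]
lipfront1 0.0405 [-11.20274904 -43.48301089]
lipfront1 0.0445 [-12.09357316 -41.3189575 ]
```

```bash
cat >> h.py <<'E'
def fpose():
    x=np.load('fence.npy'); a=x[2]; return x[:2],np.array([[np.cos(a),-np.sin(a)],[np.sin(a),np.cos(a)]]),np.degrees(a)
def f2w(x,y,z):
    o,R,_=fpose(); w=o+R@np.array([x,y])/1000; return np.array([w[0],w[1],z/1000])
def w2f(p):
    o,R,_=fpose(); l=R.T@(np.array(p)[:2]-o)*1000; return np.array([l[0],l[1],p[2]*1000]).round(2)
E
python3 - <<'E'
from h import *
import pickle
from scipy.optimize import least_squares
s=pickle.load(open('w1s.pkl','rb')); c=cam('wrist',s)
f=lambda p:np.array(p)/3.+np.array([200,130])-.33
obs=[(f((151,271)),(-.145,.05,.03)),(f((276,474)),(-.105,.005,.076)),(f((393,455)),(-.074,-.005,.036)),(f((222,136)),(-.120,.090,.046)),(f((166,570)),(-.145,None,.03)),(f((600,271)),(None,.05,.03)),(f((588,433)),(None,0,.03))]
W=[ray_z(c,o[0],o[1][2])[0] for o in obs]
def res(p,full=False):
    a=p[2];R=np.array([[np.cos(a),-np.sin(a)],[np.sin(a),np.cos(a)]]);r=[]
    for o,w in zip(obs,W):
        l=R.T@(w[:2]-p[:2]); r.append([0 if o[1][i] is None else l[i]-o[1][i] for i in (0,1)])
    r=np.array(r)*1000; return r if full else r.ravel()
sol=least_squares(res,[.595,.073,-.17]); print(sol.x[:2],np.degrees(sol.x[2])); print(res(sol.x,True).round(1))
np.save('fence.npy',sol.x)
for p in [(605,271),(585,575)]: print(w2f(ray_z(c,f(p),.0425)[0]))
# vs top
print('top post',w2f([.49307,.09876,.076]),'piv',w2f([.49269,.18249,.042]))
print('tcp',w2f(s['position']))
plan(f2w(-105+6+15+12,5,120),np.degrees(sol.x[2]),claw=1)
E
```

```text
[0.59688247 0.07670141] -10.336876897282295
[[-0.2 -0.1]
 [-0.  -0.1]
 [ 1.1 -0.9]
 [-0.6  1.2]
 [-0.4  0. ]
 [ 0.   0.6]
 [ 0.  -0.7]]
[-13.26  53.44  42.5 ]
[-13.18 -42.81  42.5 ]
top post [-106.09    3.07   76.  ] piv [-121.48   85.38   42.  ]
tcp [-79.86  46.22 182.44]
dist 76.1 turn 0.45 n 2
[1, [-21.2, 4.0, 31.3], np.float64(0.23)]
[1, [-21.1, 4.1, 31.3], np.float64(0.23)]
```

Run:
```python
from h import *
y=fpose()[2]
plan(f2w(-110,5,90),y,claw=.54)
```

```text
dist 106.1 turn 0.45 n 2
[0.54, [-21.0, -15.0, 46.3], np.float64(0.23)]
[0.54, [-21.1, -14.9, 46.3], np.float64(0.23)]
```

>>> servo_tool:
  increments:
    - [0.54,[-21,-15,36],0.45]
    - [0.54,[-21,-15,36],0]
    - [0.54,[0,0,20],0]
    - [0.54,[0,0,0],0]

```text
time_s: 2.6
position: [0.4887, 0.1011, 0.0896]
tcp_rot: [[0.18, 0.984, -0.003], [0.984, -0.18, 0.0], [-0.0, -0.003, -1.0]]
force: [0.0, 0.3, 0.1]
opening: 0.631
```

Run:
```python
from h import *
s=bot.read_state(); print(s['time_s'],w2f(s['position']),s['force'],s['opening']*87)
c=cam('wrist',s); im,d=bot.capture('wrist'); cv2.imwrite('pics/w2.png',im)
```

```text
2.6 [-110.8     4.59   89.59] [0.00616971 0.29509757 0.12227337] 54.91950772948826
```

View pics/w2.png

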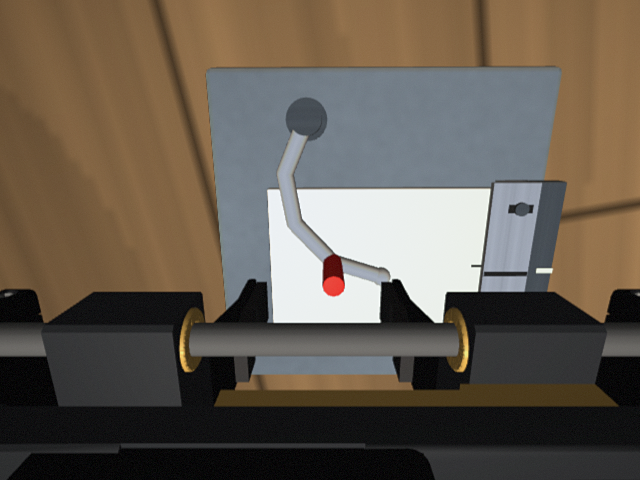

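>>> servo_tool:
  increments:
    - [0.54,[0,0,21],0]
    - [0.54,[0,0,20],0]
    - [0.54,[0,0,0],0]

```text
time_s: 3.02
position: [0.4903, 0.101, 0.0497]
tcp_rot: [[0.181, 0.984, -0.0], [0.984, -0.181, 0.0], [-0.0, -0.0, -1.0]]
force: [-0.0, 0.8, 1.0]
opening: 0.465
```

>>> servo_tool:
  increments:
    - [0.54,[0,-6,0],0]
    - [0.54,[0,-6,0],0]
    - [0.54,[0,-6,0],0]
    - [0.54,[0,-6,0],0]
    - [0.54,[0,-6,0],0]

```text
time_s: 3.65
position: [0.468, 0.1042, 0.051]
tcp_rot: [[0.181, 0.983, 0.016], [0.983, -0.181, -0.002], [0.001, 0.016, -1.0]]
force: [8.5, -8.5, -3.0]
opening: 0.463
```

>>> servo_tool:
  increments:
    - [0.54,[0,-6,0],0]
    - [0.54,[0,-6,0],0]
    - [0.54,[0,-6,0],0]
    - [0.54,[1,-6,0],0]
    - [0.54,[1,-6,0],0]

```text
time_s: 4.28
position: [0.4312, 0.1136, 0.05]
tcp_rot: [[0.182, 0.983, 0.001], [0.983, -0.182, 0.0], [0.0, 0.0, -1.0]]
force: [0.9, 0.8, 0.5]
opening: 0.461
```

Run:
```python
from h import *
s=bot.read_state(); print(s['time_s'],w2f(s['position']),s['force'],s['opening']*87)
c=cam('wrist',s); im,d=bot.capture('wrist'); cv2.imwrite('pics/w3.png',im)
```

```text
4.275 [-169.6     6.6    49.96] [0.88576519 0.77941906 0.45943295] 40.1183472487759
```

View pics/w3.png

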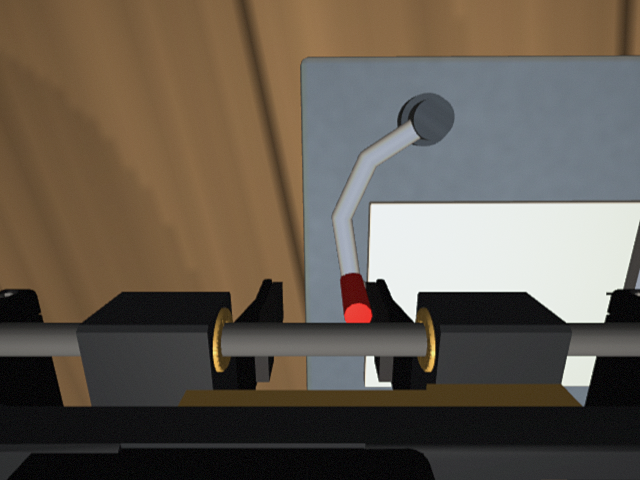

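>>> servo_tool:
  increments:
    - [0.54,[1,-5,0],0]
    - [0.54,[0,0,0],0]
    - [0.54,[0,0,-30],0]
    - [0.54,[0,0,-40],0]
    - [0.54,[0,0,-20],0]

```text
time_s: 4.95
position: [0.4268, 0.1152, 0.1409]
tcp_rot: [[0.181, 0.983, 0.001], [0.983, -0.181, -0.0], [0.0, 0.001, -1.0]]
force: [1.1, -0.3, -0.5]
opening: 0.456
```

Run:
```python
from h import *
s=bot.read_state(); print(s['time_s'],w2f(s['position']),s['force'],s['opening']*87)
c=cam('wrist',s); im,d=bot.capture('wrist'); cv2.imwrite('pics/w4.png',im)
im,d=bot.capture('top'); cv2.imwrite('pics/top4.png',im[150:310,150:440]); 
print('exp 0.7 nose px',proj(c,f2w(-146,-12,36)),'post top',proj(c,f2w(-163.3,15.4,76)))
```

```text
4.95 [-174.28    7.38  140.9 ] [ 1.14800693 -0.31287782 -0.49666583] 39.645944705197955
exp 0.7 nose px [[359.23077675 262.56222895]] post top [[339.67514731 243.44830495]]
```

View pics/w4.png

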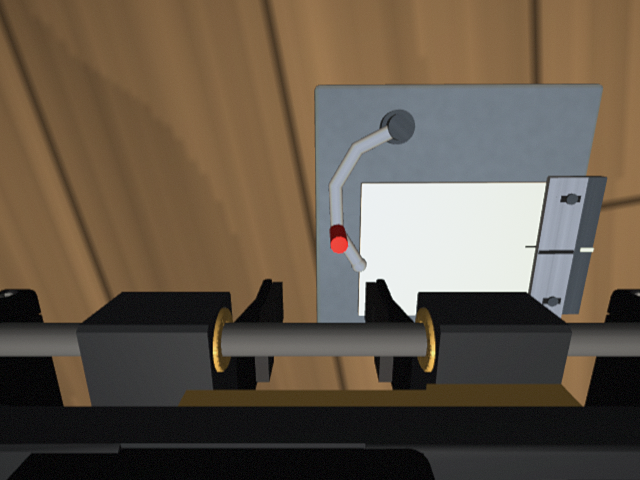

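Run:
```python
from h import *
plan([.522,-.175,.17],-3.3,claw=.5,n=6)
```

```text
dist 306.6 turn -7.15 n 6
[0.5, [-44.7, 24.2, -4.8], np.float64(-1.19)]
[0.5, [-45.2, 23.3, -4.8], np.float64(-1.19)]
[0.5, [-45.7, 22.4, -4.8], np.float64(-1.19)]
[0.5, [-46.1, 21.4, -4.8], np.float64(-1.19)]
[0.5, [-46.6, 20.4, -4.8], np.float64(-1.19)]
[0.5, [-47.0, 19.5, -4.8], np.float64(-1.19)]
```

>>> servo_tool:
  increments:
    - [0.5,[-45,24,-5],-1.2]
    - [0.5,[-45,23,-5],-1.2]
    - [0.5,[-45.5,22.5,-5],-1.2]
    - [0.5,[-46,21.5,-5],-1.2]
    - [0.5,[-46.5,20.5,-5],-1.2]

```text
time_s: 5.68
position: [0.5045, -0.1275, 0.1631]
tcp_rot: [[0.078, 0.997, -0.003], [0.997, -0.078, 0.002], [0.001, -0.003, -1.0]]
force: [1.3, 0.2, 0.0]
opening: 0.503
```

>>> servo_tool:
  increments:
    - [0.5,[-47,19.5,-5],-1.2]
    - [0.5,[0,0,0],0]
    - [0.5,[0,0,0],0]

```text
time_s: 6.05
position: [0.5194, -0.1737, 0.1679]
tcp_rot: [[0.058, 0.998, -0.004], [0.998, -0.058, 0.003], [0.002, -0.004, -1.0]]
force: [-0.6, 0.4, -0.8]
opening: 0.5
```

Run:
```python
from h import *
s=bot.read_state(); print(s['time_s'],s['position'],s['force'],s['opening']*87)
c=cam('wrist',s); im,d=bot.capture('wrist'); cv2.imwrite('pics/w5.png',im); np.save('w5i.npy',im);np.save('w5d.npy',d)
import pickle; pickle.dump(s,open('w5s.pkl','wb'))
cv2.imwrite('pics/w5c.png',cv2.resize(im[80:330,200:460],None,fx=2.4,fy=2.4,interpolation=cv2.INTER_CUBIC))
```

```text
6.05 [ 0.51942694 -0.17372943  0.16789628] [-0.57353229  0.3977668  -0.80010581] 43.51664571094887
```

View pics/w5.png

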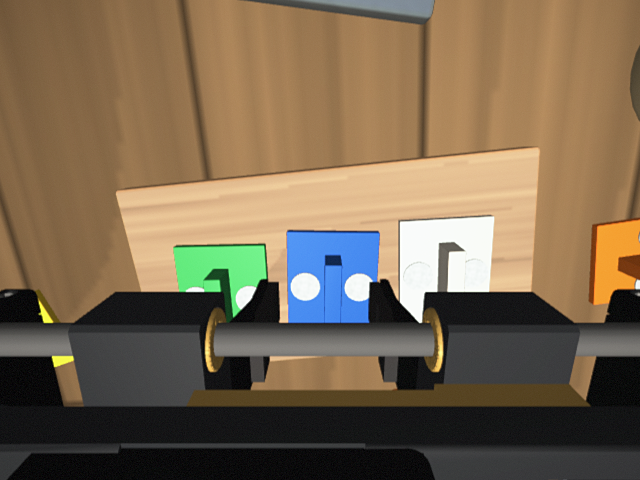

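View pics/w5c.png

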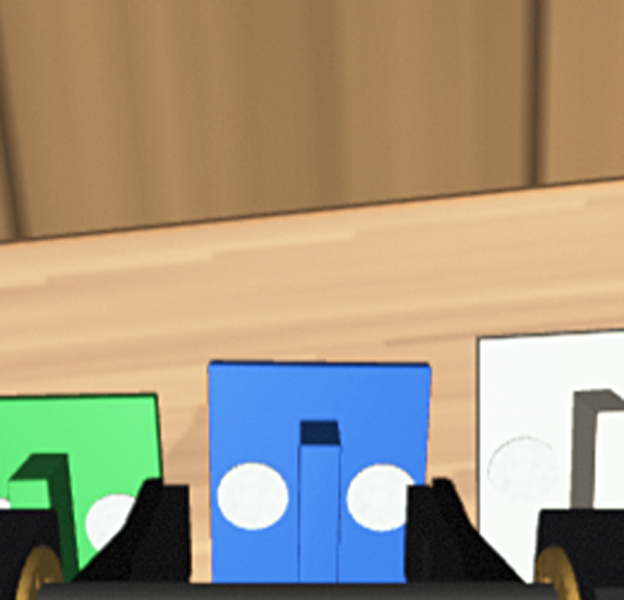

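Run:
```python
from h import *
import pickle
s=pickle.load(open('w5s.pkl','rb')); c=cam('wrist',s)
f=lambda p:np.array(p)/2.4+np.array([200,80])-.3
P=cloud(c,np.load('w5d.npy'))
for n,p in dict(board=(180,330),board2=(400,310),plate=(250,400),plate2=(400,400),rib=(320,500),table=(300,100)).items():
    u,v=f(p).astype(int); print(n,np.median(P[v-2:v+3,u-2:u+3].reshape(-1,3),0).round(4))
zp=.028
A,B=ray_z(c,[f((209,364)),f((431,364))],zp); print('plate',A,B,np.linalg.norm(A-B)); d=A-B
r=ray_z(c,[f((300,446)),f((340,446)),f((299,583)),f((340,583))],zp+.028); print('rib',r)
ax=(B-A)/np.linalg.norm(B-A); print('yaw plate',np.degrees(np.arctan2(ax[1],ax[0])))
e=r[0]+r[1]-r[2]-r[3]; print('yaw rib',np.degrees(np.arctan2(-e[0],e[1])))
for y in (-2.,-3.3):
    a=np.radians(y); ya=np.array([-np.sin(a),np.cos(a)])
    print(y,'center from plate',(A+B)[:2]/2-.05*ya,'from rib',(r[0]+r[1])[:2]/2-.03*ya)
```

```text
board [ 0.4766 -0.1626  0.0226]
board2 [ 0.5564 -0.1594  0.0227]
plate [ 0.5005 -0.1879  0.0304]
plate2 [ 0.5549 -0.1909  0.0307]
rib [ 0.5244 -0.2164  0.0586]
table [ 5.245e-01 -8.530e-02  5.000e-04]
plate [ 0.48722748 -0.17480824  0.028     ] [ 0.56682137 -0.17934681  0.028     ] 0.0797231847054954
rib [[ 0.51869238 -0.1978049   0.056     ]
 [ 0.53206741 -0.19856222  0.056     ]
 [ 0.51542898 -0.24872278  0.056     ]
 [ 0.52980297 -0.24952631  0.056     ]]
yaw plate -3.2635662900541798
yaw rib -3.1056702601580777
-2.0 center from plate [ 0.52527945 -0.22704707] from rib [ 0.52433291 -0.22816528]
-3.3 center from plate [ 0.52414623 -0.22699462] from rib [ 0.52365297 -0.22813381]
```

Run:
```python
from h import *
plan([.524,-.2275,.07],-3.2,claw=.5,n=3)
```

```text
dist 112.3 turn -0.04 n 3
[0.5, [-18.0, 2.6, 32.7], np.float64(-0.01)]
[0.5, [-18.0, 2.6, 32.7], np.float64(-0.01)]
[0.5, [-18.0, 2.6, 32.7], np.float64(-0.01)]
```

>>> servo_tool:
  increments:
    - [0.5,[-18,2.5,32],0]
    - [0.5,[-18,2.5,33],0]
    - [0.5,[-18,2.5,33],0]
    - [0.5,[0,0,0],0]
    - [0.5,[0,0,0],0]

```text
time_s: 6.72
position: [0.5252, -0.2275, 0.0721]
tcp_rot: [[0.056, 0.998, -0.001], [0.998, -0.056, 0.001], [0.001, -0.001, -1.0]]
force: [-0.1, 0.1, 0.3]
opening: 0.501
```

Run:
```python
from h import *
s=bot.read_state(); print(s['time_s'],s['position'],s['force'],s['opening']*87)
plan([.524,-.2275,.0325],-3.2,claw=.5,n=3)
im,d=bot.capture('wrist'); cv2.imwrite('pics/w6.png',im)
```

```text
6.725 [ 0.52520943 -0.22750744  0.07209688] [-0.09963579  0.05748183  0.29647956] 43.559752005670106
dist 39.6 turn 0.0 n 3
[0.5, [-0.0, -0.4, 13.2], np.float64(0.0)]
[0.5, [-0.0, -0.4, 13.2], np.float64(0.0)]
[0.5, [-0.0, -0.4, 13.2], np.float64(0.0)]
```

View pics/w6.png

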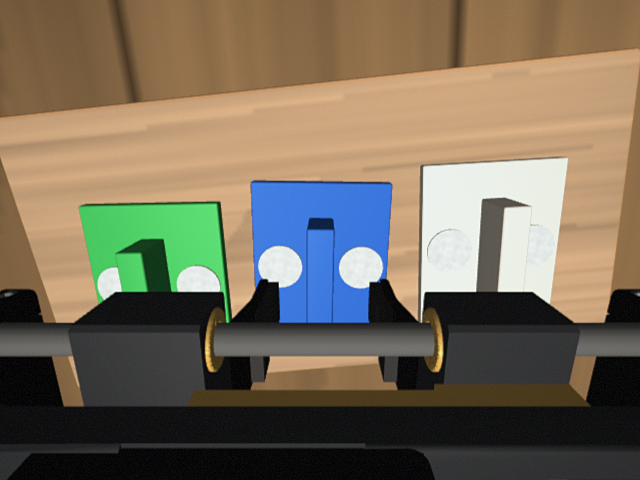

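Blue rib (col 320) is centred between the fingers (270/372). Descend and grip.

>>> servo_tool:
  increments:
    - [0.5,[0,-1,16],0]
    - [0.5,[0,0,16],0]
    - [0.5,[0,0,7.5],0]
    - [0.5,[0,0,0],0]
    - [0.5,[0,0,0],0]

```text
time_s: 7.4
position: [0.5244, -0.229, 0.0318]
tcp_rot: [[0.057, 0.998, -0.0], [0.998, -0.057, 0.0], [0.0, -0.0, -1.0]]
force: [-0.2, -0.1, 0.0]
opening: 0.502
```

>>> servo_tool:
  increments:
    - [1,[0,0,0],0]
    - [1,[0,0,0],0]
    - [1,[0,0,0],0]
    - [1,[0,0,0],0]
    - [1,[0,0,0],0]

```text
time_s: 8.02
position: [0.5242, -0.2289, 0.0321]
tcp_rot: [[0.057, 0.998, -0.0], [0.998, -0.057, 0.0], [0.0, -0.0, -1.0]]
force: [-0.7, 0.7, 1.0]
opening: 0.156
```

>>> servo_tool:
  increments:
    - [1,[0,0,-10],0]
    - [1,[0,0,-30],0]
    - [1,[0,0,-50],0]
    - [1,[0,0,-30],0]
    - [1,[0,0,0],0]

```text
time_s: 8.65
position: [0.5261, -0.2299, 0.1549]
tcp_rot: [[0.057, 0.998, 0.006], [0.998, -0.057, -0.004], [-0.003, 0.006, -1.0]]
force: [-0.4, 0.1, -2.0]
opening: 0.156
```

Run:
```python
from h import *
s=bot.read_state(); print(s['time_s'],s['position'],s['force'],s['opening']*87)
im,d=bot.capture('wrist'); cv2.imwrite('pics/w7.png',im); np.save('w7i.npy',im)
plan(f2w(-75,0,130),fpose()[2],claw=1,n=7)
```

```text
8.65 [ 0.52609878 -0.229942    0.15494877] [-0.41213247  0.13680705 -2.03616045] 13.537332746619951
dist 320.1 turn 7.08 n 7
[1, [45.5, -2.8, 3.3], np.float64(1.01)]
[1, [45.5, -3.6, 3.3], np.float64(1.01)]
[1, [45.4, -4.4, 3.3], np.float64(1.01)]
[1, [45.3, -5.2, 3.3], np.float64(1.01)]
[1, [45.2, -6.0, 3.3], np.float64(1.01)]
[1, [45.1, -6.8, 3.3], np.float64(1.01)]
[1, [45.0, -7.6, 3.3], np.float64(1.01)]
```

View pics/w7.png

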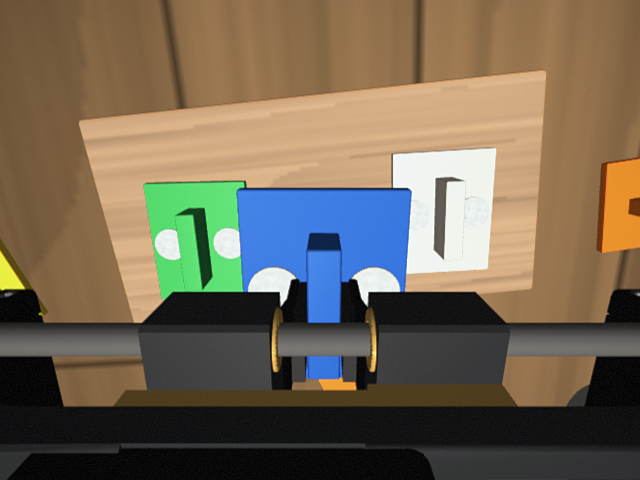

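Run:
```python
from h import *
im=np.load('w7i.npy')
# refine plate edges
b=im[...,0].astype(int)-im[...,2]
col=b[170:215,325]; print('row',170+np.argmax(np.diff(col)))
for v in (200,240): 
    m=np.where(b[v,225:425]>100)[0]; print(v,225+m.min(),225+m.max())
i=bot.camera_info('wrist');M=i['mount'];Ki=np.linalg.inv(i['K'])
def tz(uv,z):
    d=M[:3,:3]@Ki@np.array([*uv,1.]); o=M[:3,3]; return (o+d*(z-o[2])/d[2])*1000
for uv in [(238,189.),(410.5,189.),(237,200),(236.5,240)]: print(uv,tz(uv,.002).round(1))
print('rib end', tz((324,250),-.026))
```

```text
row 187
200 237 410
240 240 407
(238, 189.0) [ 52.3 -38.6   2. ]
(410.5, 189.0) [52.3 39.7  2. ]
(237, 200) [ 47.3 -39.4   2. ]
(236.5, 240) [ 28.2 -40.9   2. ]
rib end [ 32.08035732   0.38406941 -26.        ]
```

>>> servo_tool:
  increments:
    - [1,[45,-2.5,5],1]
    - [1,[45,-3,7],1]
    - [1,[45,-4,7],1]
    - [1,[45,-5,7],1]
    - [1,[45,-5.5,7],1]

```text
time_s: 9.32
position: [0.5235, -0.0013, 0.117]
tcp_rot: [[0.145, 0.989, -0.004], [0.989, -0.145, 0.001], [0.0, -0.004, -1.0]]
force: [0.5, 0.5, -2.3]
opening: 0.156
```

>>> servo_tool:
  increments:
    - [1,[45,-6,7],1]
    - [1,[45,-7,7],1]
    - [1,[0,0,0],0]
    - [1,[0,0,0],0]

```text
time_s: 9.82
position: [0.5251, 0.0878, 0.1038]
tcp_rot: [[0.177, 0.984, -0.003], [0.984, -0.177, -0.0], [-0.001, -0.002, -1.0]]
force: [0.6, -0.2, -0.6]
opening: 0.16
```

Run:
```python
from h import *
s=bot.read_state(); print(s['time_s'],w2f(s['position']),s['force'],s['opening']*87)
im,d=bot.capture('wrist'); cv2.imwrite('pics/w8.png',im); np.save('w8i.npy',im)
plan(f2w(-72,-2,60),fpose()[2],claw=1,n=3)
```

```text
9.825 [-72.64  -1.93 103.82] [ 0.56681712 -0.18038029 -0.57771375] 13.936927625772956
dist 44.2 turn 0.05 n 3
[1, [0.1, 0.0, 14.7], np.float64(0.02)]
[1, [0.1, 0.0, 14.7], np.float64(0.02)]
[1, [0.1, 0.0, 14.7], np.float64(0.02)]
```

View pics/w8.png

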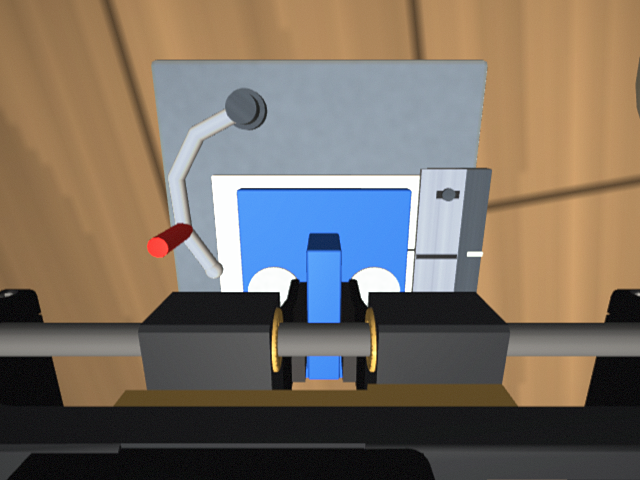

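>>> servo_tool:
  increments:
    - [1,[0,0,22],0]
    - [1,[0,0,22],0]
    - [1,[0,0,12],0]
    - [1,[0,0,3],0]
    - [1,[0,0,0],0]

```text
time_s: 10.5
position: [0.5263, 0.0875, 0.0463]
tcp_rot: [[0.179, 0.984, 0.0], [0.984, -0.179, -0.0], [0.0, 0.0, -1.0]]
force: [0.4, 0.0, -1.5]
opening: 0.16
```

>>> servo_tool:
  increments:
    - [1,[0,0,0],0]
    - [1,[0,0,0],0]

```text
time_s: 10.75
position: [0.5264, 0.088, 0.0466]
tcp_rot: [[0.178, 0.984, 0.001], [0.984, -0.178, -0.0], [0.0, 0.001, -1.0]]
force: [0.5, 1.4, -1.2]
opening: 0.158
```

Run:
```python
from h import *
s=bot.read_state(); print(s['time_s'],w2f(s['position']),s['force'],s['opening']*87)
im,d=bot.capture('wrist'); cv2.imwrite('pics/w9.png',im); np.save('w9i.npy',im)
```

```text
10.75 [-71.39  -1.51  46.64] [ 0.51355117  1.42118796 -1.23161471] 13.736370504792436
```

View pics/w9.png

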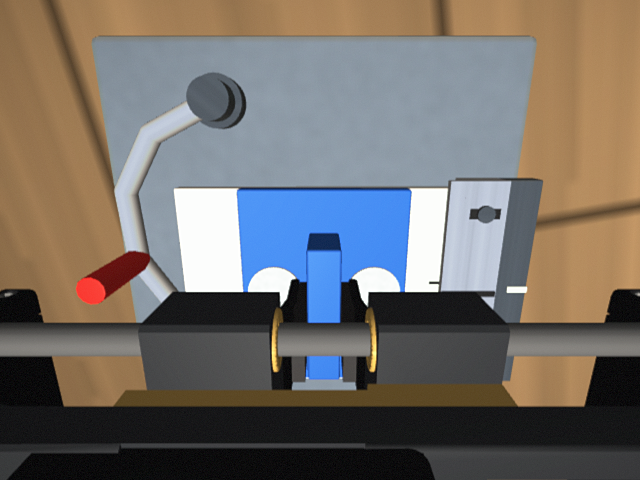

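Run:
```python
from h import *
import pickle
s=bot.read_state(); c=cam('wrist',s)
im=np.load('w9i.npy'); cv2.imwrite('pics/w9c.png',cv2.resize(im[170:330,220:540],None,fx=2.5,fy=2.5,interpolation=cv2.INTER_CUBIC))
i=bot.camera_info('wrist');M=i['mount'];Ki=np.linalg.inv(i['K'])
def tz(uv,z):
    d=M[:3,:3]@Ki@np.array([*uv,1.]); o=M[:3,3]; return ((o+d*(z-o[2])/d[2])*1000).round(1)
zb=.0466-.030
print('tick',tz((435,282.5),zb),'bed edge',tz((330,187),zb),tz((430,187),zb),'plate',tz((239,189),.002),tz((410,189),.002),'lip', tz((449,181),.0466-.0445),tz((441,285),.0466-.0445))
print(w2f(ray_z(c,(435,282.5),.03)[0]))
```

```text
tick [ 0.6 59.7 16.6] bed edge [51.3  3.6 16.6] [51.3 52.9 16.6] plate [ 52.3 -38.    2. ] [52.3 39.6  2. ] lip [55.9 57.   2.1] [ 5.3 58.   2.1]
[-11.73  -0.86  30.  ]
```

View pics/w9c.png

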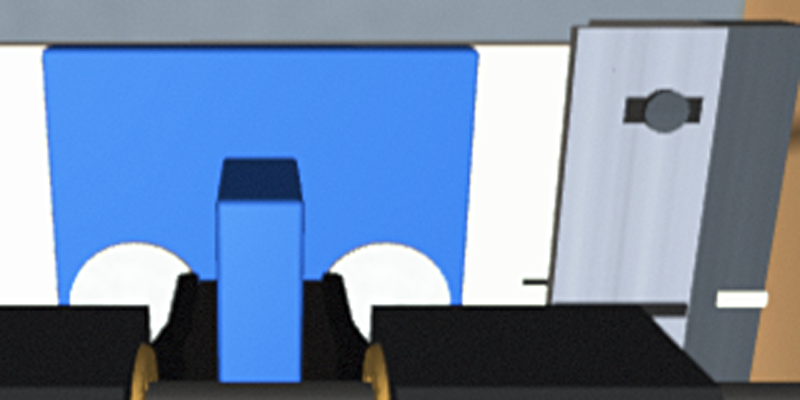

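>>> servo_tool:
  increments:
    - [1,[-1.2,0,4],0]
    - [1,[0,0,0.5],0]
    - [1,[0,0,0],0]
    - [1,[0,0,0],0]

```text
time_s: 11.3
position: [0.5257, 0.0868, 0.0415]
tcp_rot: [[0.178, 0.984, -0.0], [0.984, -0.178, 0.0], [-0.0, -0.0, -1.0]]
force: [-0.0, 0.0, -1.9]
opening: 0.16
```

>>> servo_tool:
  increments:
    - [1,[0,0,0.5],0]
    - [1,[0,0,0],0]
    - [1,[0,0,0],0]

```text
time_s: 11.68
position: [0.5258, 0.0868, 0.041]
tcp_rot: [[0.178, 0.984, -0.0], [0.984, -0.178, -0.0], [-0.0, -0.0, -1.0]]
force: [-0.0, 0.3, -1.4]
opening: 0.157
```

>>> servo_tool:
  increments:
    - [1,[0,0,0.5],0]
    - [1,[0,0,0],0]
    - [1,[0,0,0],0]

```text
time_s: 12.05
position: [0.5258, 0.0868, 0.0405]
tcp_rot: [[0.178, 0.984, -0.0], [0.984, -0.178, 0.0], [0.0, -0.0, -1.0]]
force: [-0.8, -0.7, -1.5]
opening: 0.159
```

>>> servo_tool:
  increments:
    - [1,[0,0,0.5],0]
    - [1,[0,0,0],0]
    - [1,[0,0,0],0]

```text
time_s: 12.42
position: [0.5258, 0.0868, 0.0401]
tcp_rot: [[0.178, 0.984, 0.0], [0.984, -0.178, -0.0], [-0.0, 0.0, -1.0]]
force: [-0.4, 1.2, -1.2]
opening: 0.155
```

>>> servo_tool:
  increments:
    - [1,[0,0,0.5],0]
    - [1,[0,0,0],0]
    - [1,[0,0,0],0]

```text
time_s: 12.8
position: [0.5258, 0.0868, 0.0401]
tcp_rot: [[0.178, 0.984, 0.0], [0.984, -0.178, -0.0], [-0.0, 0.0, -1.0]]
force: [-1.3, -0.3, 5.0]
opening: 0.156
```

>>> servo_tool:
  increments:
    - [1,[0,0,-1],0]
    - [1,[0,5,0],0]
    - [1,[0,5,0],0]
    - [1,[0,5,0],0]
    - [1,[0,2,0],0]

```text
time_s: 13.42
position: [0.5431, 0.0836, 0.0404]
tcp_rot: [[0.178, 0.984, 0.0], [0.984, -0.178, -0.0], [0.0, 0.0, -1.0]]
force: [-1.2, -0.6, -1.6]
opening: 0.16
```

>>> servo_tool:
  increments:
    - [1,[0,1,0],0]
    - [1,[0,0,0],0]
    - [1,[0,0,0],0]

```text
time_s: 13.8
position: [0.5432, 0.0836, 0.0405]
tcp_rot: [[0.178, 0.984, -0.0], [0.984, -0.178, -0.0], [-0.0, -0.0, -1.0]]
force: [0.5, -0.1, -2.6]
opening: 0.16
```

Run:
```python
from h import *
s=bot.read_state(); print(s['time_s'],w2f(s['position']),s['force'],s['opening']*87)
im,d=bot.capture('wrist'); cv2.imwrite('pics/w10.png',cv2.resize(im[170:330,220:540],None,fx=2.5,fy=2.5,interpolation=cv2.INTER_CUBIC))
```

```text
13.8 [-54.    -2.84  40.53] [ 0.47147015 -0.09972898 -2.64276106] 13.896943022081125
```

View pics/w10.png

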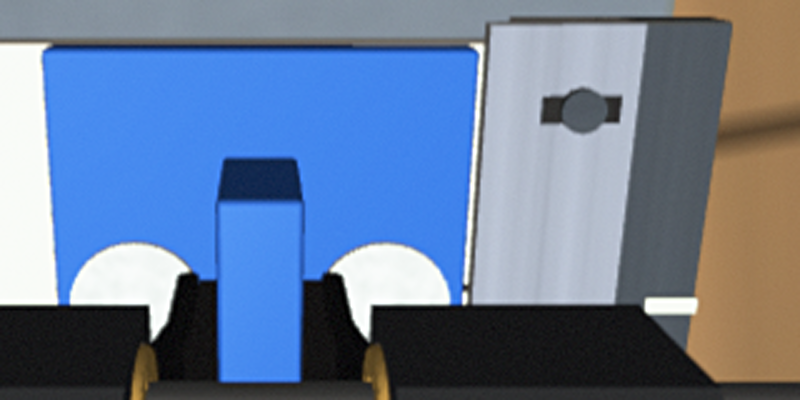

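>>> servo_tool:
  increments:
    - [1,[0,1.5,0],0]
    - [1,[0,1.5,0],0]
    - [1,[0,1,0],0]
    - [1,[0,0,0],0]

```text
time_s: 14.35
position: [0.5476, 0.0828, 0.0406]
tcp_rot: [[0.178, 0.984, 0.0], [0.984, -0.178, 0.0], [0.0, 0.0, -1.0]]
force: [0.5, -0.4, -1.5]
opening: 0.159
```

>>> servo_tool:
  increments:
    - [1,[0,0.5,0],0]
    - [1,[0,0.5,0],0]
    - [1,[0,0.5,0],0]
    - [1,[0,0,0],0]

```text
time_s: 14.85
position: [0.549, 0.0826, 0.0406]
tcp_rot: [[0.178, 0.984, 0.0], [0.984, -0.178, -0.0], [-0.0, 0.0, -1.0]]
force: [-0.5, 0.1, -1.8]
opening: 0.163
```

>>> servo_tool:
  increments:
    - [1,[0,0.4,0],0]
    - [1,[0,0.4,0],0]
    - [1,[0,0,0],0]

```text
time_s: 15.22
position: [0.5498, 0.0824, 0.0406]
tcp_rot: [[0.178, 0.984, 0.0], [0.984, -0.178, -0.0], [0.0, 0.0, -1.0]]
force: [0.2, -0.0, -1.0]
opening: 0.159
```

>>> servo_tool:
  increments:
    - [1,[0,0.3,0],0]
    - [1,[0,0.3,0],0]
    - [1,[0,0,0],0]

```text
time_s: 15.6
position: [0.5501, 0.0824, 0.0405]
tcp_rot: [[0.178, 0.984, -0.0], [0.984, -0.178, 0.0], [-0.0, -0.0, -1.0]]
force: [0.1, 0.2, -2.4]
opening: 0.16
```

>>> servo_tool:
  increments:
    - [1,[0,0.3,0],0]
    - [1,[0,0,0],0]

```text
time_s: 15.85
position: [0.5502, 0.0823, 0.0405]
tcp_rot: [[0.178, 0.984, -0.001], [0.984, -0.178, 0.0], [-0.0, -0.001, -1.0]]
force: [-1.2, -0.5, -0.8]
opening: 0.154
```

>>> servo_tool:
  increments:
    - [1,[0,0.3,0],0]
    - [1,[0,0,0],0]

```text
time_s: 16.1
position: [0.5502, 0.0823, 0.0405]
tcp_rot: [[0.178, 0.984, -0.001], [0.984, -0.178, 0.0], [-0.0, -0.001, -1.0]]
force: [-1.5, 0.7, -0.3]
opening: 0.157
```

>>> servo_tool:
  increments:
    - [1,[0,0.3,0],0]
    - [1,[0,0,0],0]

```text
time_s: 16.35
position: [0.5502, 0.0823, 0.0405]
tcp_rot: [[0.178, 0.984, -0.002], [0.984, -0.178, 0.0], [-0.0, -0.002, -1.0]]
force: [-2.9, 0.6, 0.4]
opening: 0.16
```

>>> servo_tool:
  increments:
    - [1,[0,0,0],0]

```text
time_s: 16.48
position: [0.5502, 0.0823, 0.0405]
tcp_rot: [[0.178, 0.984, -0.002], [0.984, -0.178, 0.0], [-0.0, -0.002, -1.0]]
force: [-3.5, 0.7, 0.9]
opening: 0.158
```

>>> servo_tool:
  increments:
    - [1,[0,0.3,0],0]
    - [1,[0,0,0],0]
    - [1,[0,0,0],0]

```text
time_s: 16.85
position: [0.5502, 0.0823, 0.0404]
tcp_rot: [[0.178, 0.984, -0.003], [0.984, -0.178, 0.0], [-0.0, -0.003, -1.0]]
force: [-5.2, 0.4, 1.7]
opening: 0.157
```

>>> servo_tool:
  increments:
    - [1,[0,0,0.3],0]
    - [1,[0,0,0],0]

```text
time_s: 17.1
position: [0.5502, 0.0823, 0.0402]
tcp_rot: [[0.178, 0.984, -0.003], [0.984, -0.178, 0.0], [-0.0, -0.003, -1.0]]
force: [-6.1, 0.4, 1.2]
opening: 0.159
```

Run:
```python
from h import *
s=bot.read_state(); print(s['time_s'],w2f(s['position']),s['force'],s['moment'],s['opening']*87,fpose()[1].T@s['force'][:2])
im,d=bot.capture('wrist'); cv2.imwrite('pics/w11.png',cv2.resize(im[170:330,220:540],None,fx=2.5,fy=2.5,interpolation=cv2.INTER_CUBIC))
```

```text
17.1 [-46.92  -2.86  40.17] [-6.08903524  0.35480713  1.17541641] [0.09776537 0.87595483 0.09172996] 13.829979440316922 [-6.05387367 -0.74354013]
```

View pics/w11.png

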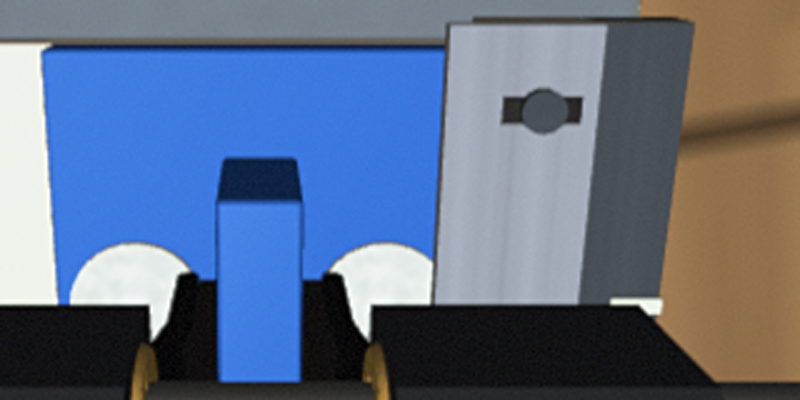

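>>> servo_tool:
  increments:
    - [1,[0,-0.3,0],0]
    - [1,[0,0,0],0]
    - [0.7,[0,0,0],0]
    - [0.7,[0,0,0],0]
    - [0.7,[0,0,0],0]

```text
time_s: 17.77
position: [0.5531, 0.082, 0.0407]
tcp_rot: [[0.178, 0.984, 0.004], [0.984, -0.178, -0.0], [0.001, 0.004, -1.0]]
force: [0.2, -0.4, 0.4]
opening: 0.291
```

>>> servo_tool:
  increments:
    - [0.7,[0,0,-2],0]
    - [0.7,[0,0,-15],0]
    - [0.7,[0,0,-35],0]
    - [0.7,[0,-20,-50],0]
    - [0.7,[0,0,0],0]

```text
time_s: 18.4
position: [0.5329, 0.0861, 0.1466]
tcp_rot: [[0.178, 0.984, 0.008], [0.984, -0.178, -0.0], [0.001, 0.008, -1.0]]
force: [0.5, -0.0, -0.1]
opening: 0.3
```

Run:
```python
from h import *
s=bot.read_state(); print(s['time_s'],w2f(s['position']),s['force'],s['opening']*87)
im,d=bot.capture('wrist'); cv2.imwrite('pics/w12.png',im)
plan(f2w(-190,25,100),fpose()[2],claw=.54)
```

```text
18.4 [-64.58  -2.27 146.64] [ 0.5306074  -0.03091704 -0.11967221] 26.057481492291583
dist 135.7 turn 0.09 n 3
[0.54, [9.2, -41.7, 15.0], np.float64(0.03)]
[0.54, [9.2, -41.7, 15.0], np.float64(0.03)]
[0.54, [9.2, -41.7, 15.0], np.float64(0.03)]
```

View pics/w12.png

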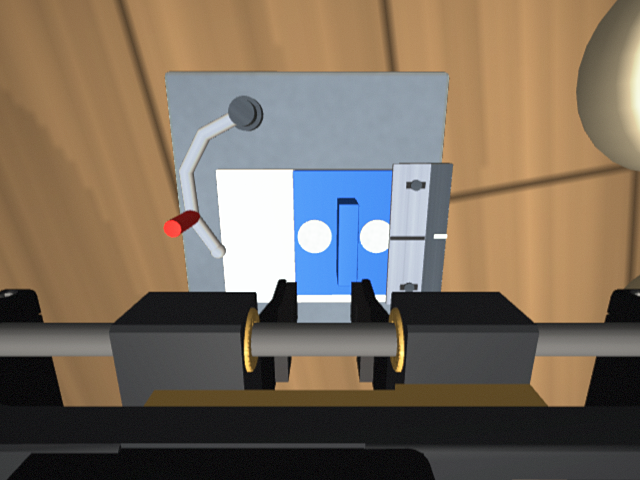

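Run:
```python
from h import *
s=bot.read_state(); c=cam('wrist',s); im=cv2.imread('pics/w12.png')
cv2.imwrite('pics/w12c.png',cv2.resize(im[155:305,210:460],None,fx=3,fy=3,interpolation=cv2.INTER_CUBIC))
b=im[...,0].astype(int)-im[...,2]
for u in (305,330,370): m=np.where(b[155:310,u]>90)[0]; print(u,155+m.min(),155+m.max(),[w2f(ray_z(c,(u,155+v),.038)[0]) for v in (m.min(),m.max()+1)])
for v in (180,200,270,290): m=np.where(b[v,250:400]>90)[0]; print(v,250+m.min(),w2f(ray_z(c,(249.5+m.min(),v),.038)[0]))
print('mark',w2f(ray_z(c,(407,238),.0445)[0]),'bededge',w2f(ray_z(c,(250,169.5),.03)[0]))
```

```text
305 170 294 [array([-77.69,  49.28,  38.  ]), array([-78.98, -50.2 ,  38.  ])]
330 170 294 [array([-59.39,  49.3 ,  38.  ]), array([-58.76, -50.22,  38.  ])]
370 170 282 [array([-30.07,  49.33,  38.  ]), array([-26.77, -39.81,  38.  ])]
180 293 [-87.    42.02  38.  ]
200 294 [-86.59  27.16  38.  ]
270 295 [-87.01 -28.67  38.  ]
290 297 [-85.76 -45.82  38.  ]
mark [-1.13 -0.59 44.5 ] bededge [-119.45   48.93   30.  ]
```

View pics/w12c.png

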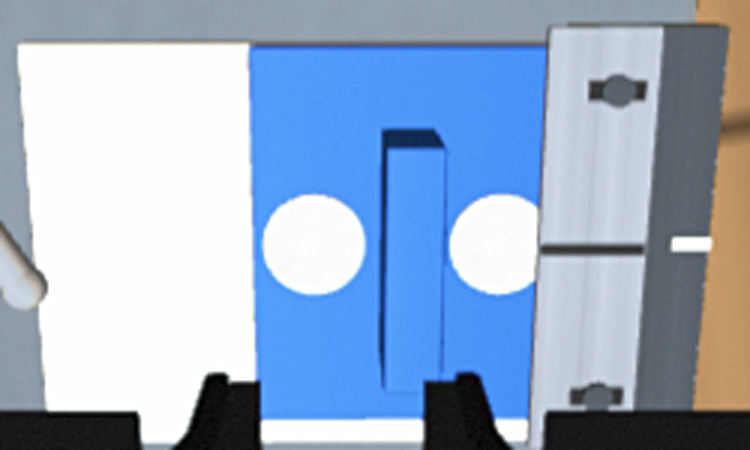

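>>> servo_tool:
  increments:
    - [0.54,[6,-32,10],0]
    - [0.54,[6,-32,20],0]
    - [0.54,[5,-31.5,17],0]
    - [0.54,[0,0,0],0]
    - [0.54,[0,0,0],0]

```text
time_s: 19.08
position: [0.4423, 0.1193, 0.0952]
tcp_rot: [[0.178, 0.984, 0.002], [0.984, -0.178, -0.0], [0.0, 0.002, -1.0]]
force: [0.2, 0.7, 0.2]
opening: 0.46
```

Run:
```python
from h import *
s=bot.read_state(); print(s['time_s'],w2f(s['position']),s['force'],s['opening']*87)
im,d=bot.capture('wrist'); cv2.imwrite('pics/w13.png',im)
```

```text
19.075 [-159.73   14.21   95.19] [0.22212986 0.73731932 0.19279817] 40.06070903759791
```

View pics/w13.png

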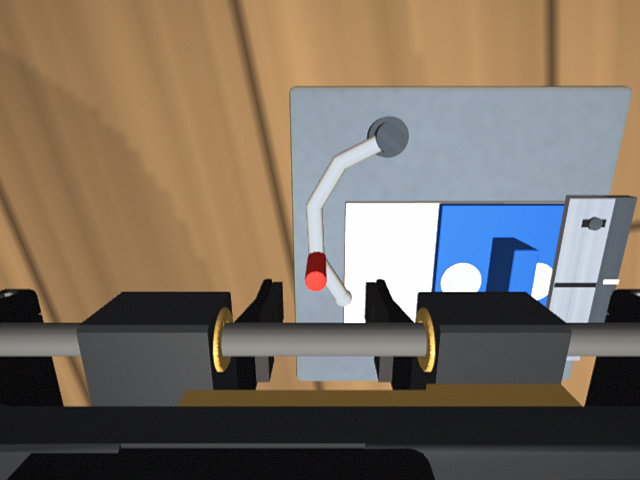

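>>> servo_tool:
  increments:
    - [0.54,[0,0,23],0]
    - [0.54,[0,0,22],0]
    - [0.54,[0,4,0],0]
    - [0.54,[0,4,0],0]
    - [0.54,[0,4,0],0]

```text
time_s: 19.75
position: [0.4518, 0.1174, 0.0509]
tcp_rot: [[0.179, 0.984, -0.002], [0.984, -0.179, 0.0], [0.0, -0.002, -1.0]]
force: [-4.8, 3.4, 2.5]
opening: 0.459
```

>>> servo_tool:
  increments:
    - [0.54,[-2,5,0],0]
    - [0.54,[-2,5,0],0]
    - [0.54,[-2,5,0],0]
    - [0.54,[-1.5,5,0],0]
    - [0.54,[-1,4,0],0]

```text
time_s: 20.38
position: [0.4712, 0.1043, 0.0505]
tcp_rot: [[0.177, 0.984, -0.007], [0.984, -0.177, -0.001], [-0.002, -0.007, -1.0]]
force: [-4.3, -2.1, 1.4]
opening: 0.462
```

Run:
```python
from h import *
s=bot.read_state(); print(s['time_s'],w2f(s['position']),s['force'],s['opening']*87)
im,d=bot.capture('wrist'); cv2.imwrite('pics/w14.png',im)
```

```text
20.375 [-128.63    4.58   50.49] [-4.29062176 -2.07381875  1.36227877] 40.18796399012171
```

View pics/w14.png

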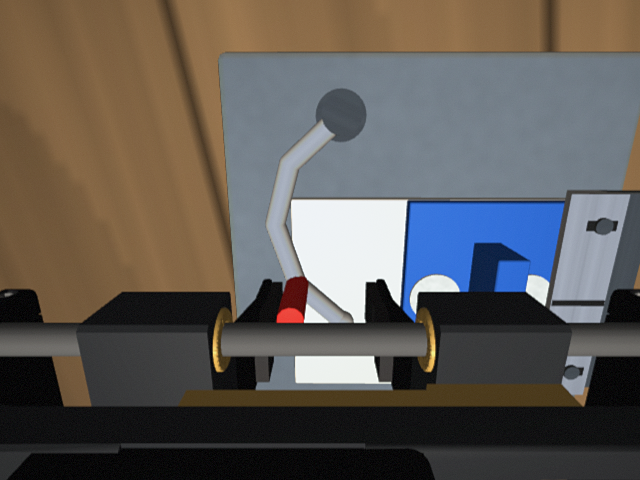

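>>> servo_tool:
  increments:
    - [0.54,[0,4,0],0]
    - [0.54,[0,4,0],0]
    - [0.54,[0,3,0],0]
    - [0.54,[0,0,0],0]
    - [0.54,[0,0,0],0]

```text
time_s: 21.05
position: [0.4855, 0.1028, 0.0503]
tcp_rot: [[0.178, 0.984, 0.0], [0.984, -0.178, 0.0], [0.0, 0.0, -1.0]]
force: [0.7, 1.2, -0.4]
opening: 0.461
```

Run:
```python
from h import *
s=bot.read_state(); print(s['time_s'],w2f(s['position']),s['force'],s['opening']*87)
im,d=bot.capture('wrist'); cv2.imwrite('pics/w15.png',im)
```

```text
21.05 [-114.29    5.7    50.28] [ 0.6639624   1.19761765 -0.35442775] 40.12278393714688
```

View pics/w15.png

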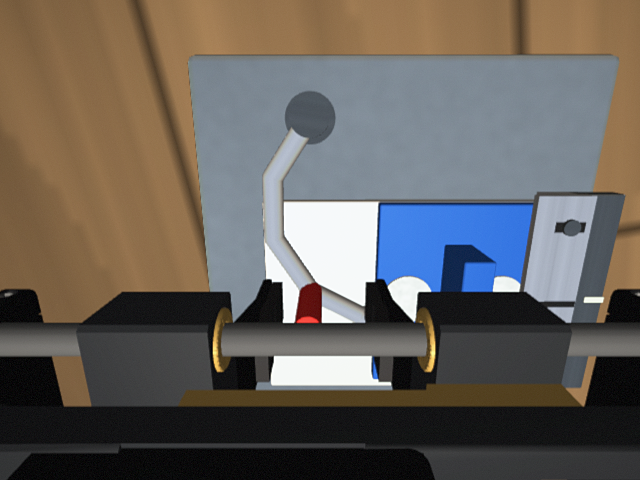

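The arm has sprung forward, with the post free of both pads. Lift straight up and check.

>>> servo_tool:
  increments:
    - [0.54,[0,0,-20],0]
    - [0.54,[0,0,-40],0]
    - [0.54,[0,0,-50],0]
    - [0.54,[20,0,-20],0]
    - [0.54,[20,0,0],0]

```text
time_s: 21.72
position: [0.4937, 0.1426, 0.1825]
tcp_rot: [[0.179, 0.984, 0.005], [0.984, -0.179, 0.0], [0.001, 0.005, -1.0]]
force: [0.3, 0.6, -0.5]
opening: 0.461
```

>>> servo_tool:
  increments:
    - [0.54,[0,0,0],0]
    - [0.54,[0,0,0],0]

```text
time_s: 21.98
position: [0.4917, 0.1417, 0.1797]
tcp_rot: [[0.178, 0.984, -0.002], [0.984, -0.178, -0.0], [-0.001, -0.001, -1.0]]
force: [0.1, 0.7, 0.2]
opening: 0.457
```

Run:
```python
from h import *
s=bot.read_state(); c=cam('wrist',s); print(s['time_s'],w2f(s['position']),s['force'])
im,d=bot.capture('wrist'); cv2.imwrite('pics/w16.png',im)
for q in (0.04,.08,.12,.16,.2):
    f=lambda x,y:(np.array([[np.cos(q),np.sin(q)],[-np.sin(q),np.cos(q)]])@[x,y]+[-120,90])
    n=f(46,-95);p=f(15,-85); print(q,n,proj(c,f2w(*n,36)),proj(c,f2w(*p,76)))
im,d=bot.capture('top'); cv2.imwrite('pics/top16.png',im)
```

```text
21.975 [-115.19   45.07  179.74] [0.05627269 0.6561364  0.20161402]
0.04 [-77.83578184  -6.76351951] [[364.38738677 282.04755517]] [[331.75465132 288.24819163]]
0.08 [-81.73901744  -8.37223802] [[360.04356668 283.68109167]] [[327.43852529 288.69947915]]
0.12 [-85.70346244  -9.82358194] [[355.64904692 285.15009688]] [[323.10956602 288.99075383]]
0.16 [-89.72277459 -11.11522942] [[351.20927018 286.45342465]] [[318.7729744  289.12179152]]
0.2 [-93.79052384 -12.24511411] [[346.72967292 287.59007014]] [[314.43395068 289.09249627]]
```

View pics/w16.png

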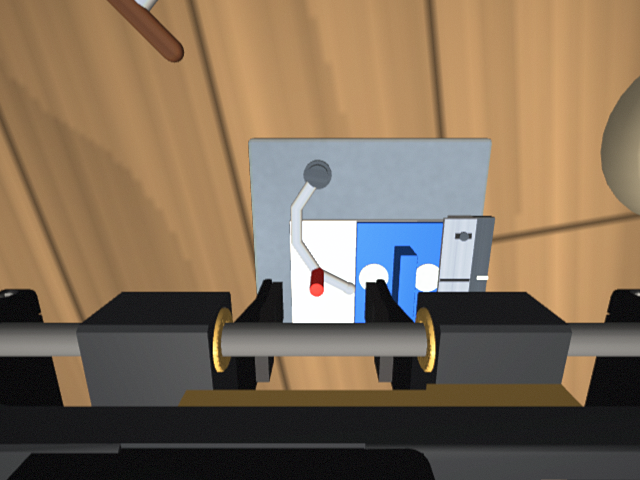

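View pics/top16.png

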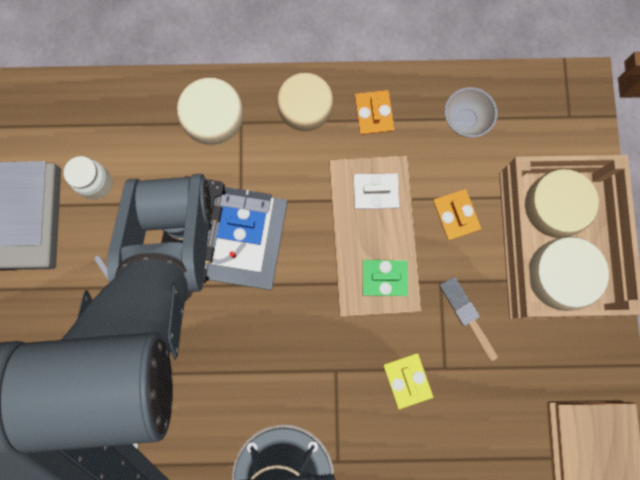

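Run:
```python
from h import *
s=bot.read_state(); c=cam('wrist',s); im=cv2.imread('pics/w16.png')
cv2.imwrite('pics/w16c.png',cv2.resize(im[200:330,270:510],None,fx=3.2,fy=3.2,interpolation=cv2.INTER_CUBIC))
b=im[...,0].astype(int)-im[...,2]
for u in (368,390,430): m=np.where(b[205:330,u]>90)[0]; print(u,w2f(ray_z(c,(u,205+m.min()),.038)[0]))
for v in (230,245,260): m=np.where(b[v,330:440]>90)[0]; print(v,w2f(ray_z(c,(329.5+m.min(),v),.038)[0]))
```

```text
368 [-76.63  48.61  38.  ]
390 [-57.69  48.63  38.  ]
430 [-23.26  48.66  38.  ]
230 [-86.37  42.38  38.  ]
245 [-86.02  28.82  38.  ]
260 [-86.55  14.93  38.  ]
```

View pics/w16c.png

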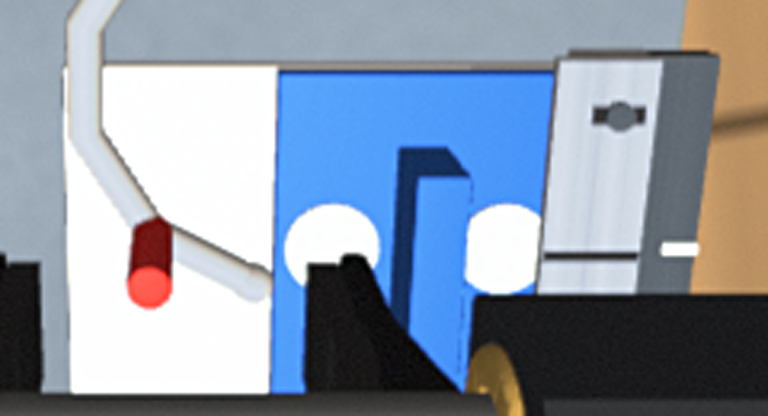

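The nose rests on the slide's edge, and the slide is still home, square to the edge and centred. Handing in.

```bash
python3 -c "
from rig import bot
print(bot.hand_in())"
```

```text
the job is handed in; nothing more can be done
None
```

The blue slide is clamped home on the stage with the sprung arm closed on it, and I handed the job in at about 22 s of the 72 s allowed.

- **Drawing the arm back:** I moved the red post with the open pads until the arm snapped over. It stayed at its stop, about 0.7 rad.
- **Placing the slide:** I gripped the blue slide by its rib and lowered it until it just touched the bed (about 5 N down). I then raised it a hair and pushed it in slowly until it met the fixed edge. The push peaked at about 6 N, and I eased it back slightly before letting go. The edge turned out to sit about 7 mm nearer than nominal.
- **Closing the clip:** I pushed the post past the over-centre point, and the arm sprung shut on its own.

**Last checks:**
- The wrist picture puts the joint at about 0.17 rad, with the nose against the slide. That is inside the 0.04 to 0.2 rad range for a slide that is home.
- The slide is under the lip. Its rear edge reads the same to about 0.5 mm along the length visible.
- Measured just after release, the slide was within about 0.5 mm of the black mark. After clamping, its far edge read about 0.7 mm lower, which is within camera error, so I left it.
- The gripper was clear of everything. The top picture shows the other slides and objects where they were.

No check failed. The nose position I worked out from the joint angle differs by about 2 mm from where the slide edge measures, which is within the calibration error.

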